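Seat the vial in a push-latch reader

TASK

Press the front of the vial reader's cover so that it pops open, push the vial inside straight down until its carrier is fully home, then push the cover over and press its front down until it latches shut again. Do everything by touching and pushing: pick nothing up, leave the vial in its carrier, and leave the things standing around where they are.

Things in the scene. Friction and masses are not known exactly. Their poses are not given: they have to be found in the camera images.
- reader: White box fixed to the bench, spanning x -75..+85, y -65..+95 mm, 96 high. Origin on the bench under the middle of the cover bay; x from front (robot side) to hinge side, y left, z up. Bay: open 122 x 104 mm (x +-61, y +-52) inside walls with top at z 96; inner deck at z 50. Left of it a strip with a dark display and four round keys (all fixed).
- cover (a joint): Angle (rad) of the grey cover, a plate 117 x 98 x 4 mm hinged along y at the rear of the bay, front edge 120 mm from the hinge line. 0 = latched shut, level; -0.085 = pressed in to its stop (front edge 10 mm below level); 1.5 = open, nearly upright. Push-push latch: each press to the stop (beyond -0.075), then let go, toggles it: it springs open in about 1.5 s, or stays shut at 0.
- cover_press (a point): Middle of the cover's ribbed press area, on its outer (top) face, 100 mm from the hinge line, 20 mm behind the front edge; moves with the cover; at joint 0 it is at x -40, y 0, z 98 mm of the reader. The spring pushes back with about 2 N here (plus damping, about 7 N per m/s). The open cover never falls shut: push its outer (rear) face over to the front and down to the stop.
- cover_hinge (a point): Middle of the cover's hinge line: x +60, y 0, z +94 in the reader's frame. The outer face lies 4 mm from the hinge line, measured at right angles to the plate.
- carrier (a joint): How far (m) the black vial carrier is pushed down: 0 = raised, its rim 10 mm above the inner deck; 0.011 = fully home, rim flush with the deck (1 mm below it). Friction of about 2.5 N holds it wherever it is left. It is a cup 27 mm across and 22 mm high, centred at x -25, y 0 of the reader; 21 mm inside.
- carrier_floor (a point): Middle of the carrier's inner floor, on which the vial stands; 41 mm above the bench when raised, 30 mm when home. Moves with the carrier.
- vial: Loose vial standing in the carrier: 19 mm across, 42 mm high, dark screw cap with a flat top 19 mm across. Origin at the centre of its underside, z up. Its top is 83 mm above the bench with the carrier raised and 72 mm when home. Hidden under the cover until that is open.
- flask_side: Bystander, loose: white plastic bottle with a red cap, 57 mm across, 107 mm high, on the bench left of the reader. Origin under its centre.
- rack_side: Bystander, loose: green tube rack, 100 x 42 x 16 mm, lying on the bench right of the reader. Origin under its centre.
- vial_front: Bystander, loose: vial with dark cap, 18 mm across, 48 mm high, on the bench in front of the reader. Origin under its centre.
- bottle_back: Bystander, loose: white bottle with white cap, 61 mm across, 126 mm high, at the back left. Origin under its centre.
- pot_back: Bystander, loose: tall white pot, 64 mm across, 165 mm high, at the back. Origin under its centre.
- mortar_near: Bystander, loose: mortar bowl, 108 x 119 x 59 mm, at the left near the robot. Origin under its centre.

How it is judged:
On the way, in this order (a step that is already met when the one before it is completed fails the run):
1. the cover has popped fully open (value of joint cover above 1.35 rad), for 0.2 s.
2. with the cover open, the carrier is pushed home with the vial in it (value of joint carrier above 0.0092 m and value of joint cover above 1 rad), for 0.2 s.
At the end, for the whole second after the job is handed in: The cover is latched shut (within 0.03 rad of level) and still, by its own latch; the carrier is at least 9.2 mm down of its 11 mm, and the vial stands in it (upright within 0.25 rad, foot within 4 mm of the carrier's floor) (value of joint cover between -0.03 and 0.03 rad and velocity of joint cover between -0.05 and 0.05 rad/s and value of joint carrier above 0.0092 m and horizontal distance between vial and carrier_floor below 0.005 m and z of vial in the frame of carrier_floor below 0.004 m and angle between vial's own z axis and vertical below 0.25 rad); the robot touches nothing.
It fails at once if the vial is lifted in its carrier (more than 8 mm) (z of vial in the frame of carrier_floor above 0.008 m).
It fails at once if a bystander is moved more than 20 mm (distance of any of flask_side, rack_side, vial_front, bottle_back, pot_back, mortar_near from where it was at the start of the episode above 0.02 m).
It also fails if it takes over 51 s, if anything falls off the work surface, if the arm or the gripper's body presses on something with over 40 N, if the wrist force passes 120 N, or if a joint passes its speed limit or range.

ROBOT

A 7-joint arm with a two-finger parallel gripper is mounted at the origin on the work surface; the furniture and walls round the work are solid. World frame = base frame: x ahead of the robot, y to its left, z up, the work surface at z = 0. Lengths are in m, angles in rad, forces in N, time in s.
With the tool pointing down it reaches from about 0.4 to 0.85 m from the base axis. Payload 4.4 kg.
Tool frame: the origin (TCP) lies between the finger pads; the fingertips stand 22 mm ahead of it and the grasp point (between the pads) lies 3 mm ahead of it; z points along the fingers, y is the line along which they close (so a half turn about z gives the same grasp; the last joint's range is limited). The gripper opens to 94 mm and grips with 3 to 60 N. Pads are 16 mm wide; open, the fingers measure 119 mm over their backs; the gripper's body (75 mm by 177 mm) begins 78 mm behind the grasp point.
Start: joints at [1.109, 0.628, 0.038, 1.517, -0.027, 0.996, -0.02], TCP at [0.251, -0.6, 0.227] pointing down, gripper open.
Joint ranges: [-3.06, 3.06], [-0.37, 2.12], [-1.25, 1.32], [0.18, 2.47], [-1.1, 4.24], [0.23, 1.98], [-2.94, 2.94]. Speed limits (rad/s): [2.57, 2.57, 3.14, 3.14, 3.14, 3.14, 3.14].

INTERFACE

Orientations are given as a 3x3 rotation matrix whose columns are the frame's x, y, z axes.
In Python, from rig import manip gives the robot as it stands.
- The arm moves only by the tool play_rows, never from a script. Its arguments are lists of equal length, an entry for each row: "angular": the turn, a rotation vector about the tool's x, y, z in rad, a list of three; "travel": the shift along the tool's x, y, z in mm, a list of three; "claw": the opening in per cent of the stroke, from 0 (shut) to 100 (fully open). A call has 1 to 5 rows; each row is the pose to reach, as a shift and turn from the pose commanded when the call began, along the tool's axes at that moment; what a row does not reach only later rows make up. A row lasts 1/12 s, in which the tool goes at most 41.7 mm and 7.16 degrees, less where a joint would pass 70% of its speed; a pose out of reach is approached as far as the arm can. A call with a gripper value outside its range is refused whole. The fingers move at their own pace and stop on an object; the grip force is fixed at half the most. Time passes only in rows, so rows that repeat a pose let the fingers close. It gives the time, the measured TCP pose, the force, the opening and the grip force at its end, in the units of the state.
- manip.state(): the state, without advancing time (a new reading comes with each control period).
- manip.snapshot(name): name is "scene" or "top"; returns (picture, depth): 384x512x3 uint8, red, green, blue; 384x512 float32, m along the optical axis (not along the pixel's ray), 0 where there is no reading.
- manip.camera_model(name): a dict with "fov_y" (degrees; the focal length in pixels is half the picture's height over the tangent of half this angle, whatever the lens; pixels are square), "cx", "cy" (the principal point, pixels), "D" ([k1, k2, p1, p2, k3] as OpenCV has them; the pictures are not rectified), "cam_to_world" (4x4, takes a point from camera to world coordinates). Camera axes: x right, y down, z forward; pixel columns grow to the right and rows downward; lengths in m; the calibration is good to about 2 mm. A picture is of the moment at which its call begins. camera_model takes no time and is no camera call.
- manip.sign_off(): hands the job in; it is judged then, once.
The state is a dict: "time_s": time; "joints": joint angles; "qd": joint speeds; "effort": joint torques, N m; "ee_pos": TCP position; "ee_rot": TCP orientation; "force": force on the tool from outside, world axes, zero at the start; "moment": the same for the moment, N m; "width": opening from 0.0 (shut) to 1.0 (fully open); "gripper_force": force on a finger pad.
Only numpy, scipy, OpenCV 4.12 (cv2) and the standard library are available. Lean on these libraries where they do the work, as an engineer would, in place of code of your own. Each camera call takes 0.05 s, during which the arm holds its last target. There are 200 camera calls.

## Working session

There is one attempt and no reset: what is moved stays moved. The work goes in short steps, Python scripts to look and compute and a tool call to move; the robot and the scene stay as the last step left them, time stands still between calls to the robot, and variables do not carry over. Pictures are saved under pics/ and viewed, at most 10 in all, crops included, and the job is handed in when it is done.

Besides the shell and the picture viewer there is one more tool, called after "Request:" in YAML: its name, and indented under it one key for each argument. play_rows: Moves the arm, as the interface text tells. Its arguments: {"type":"object","properties":{"angular":{"type":"array"},"travel":{"type":"array"},"claw":{"type":"array"}},"required":["angular","travel","claw"]}

```bash
ls; mkdir -p pics
cat > h.py <<'E'
from rig import manip
import numpy as np, cv2
def K(c):
    f=192/np.tan(np.radians(c['fov_y'])/2); return np.array([[f,0,c['cx']],[0,f,c['cy']],[0,0,1]])
def pt(name,u,v,depth=None,z=None):
    c=manip.camera_model(name); n=cv2.undistortPoints(np.array([[[u,v]]],float),K(c),np.array(c['D'],float))[0,0]
    T=np.array(c['cam_to_world']); d=T[:3,:3]@np.array([*n,1]); o=T[:3,3]
    s=depth if depth is not None else (z-o[2])/d[2]
    return o+s*d
def proj(name,P):
    c=manip.camera_model(name);T=np.linalg.inv(np.array(c['cam_to_world']))
    return cv2.projectPoints(np.array(P,float).reshape(-1,1,3),cv2.Rodrigues(T[:3,:3])[0],T[:3,3],K(c),np.array(c['D'],float))[0][:,0]
def shot(name,tag):
    im,d=manip.snapshot(name); cv2.imwrite(f'pics/{tag}.png',im[:,:,::-1]); np.save(f'pics/{tag}.npy',d); return im,d
E
python3 - <<'E'
from h import *
np.set_printoptions(precision=4,suppress=True)
a,_=shot('scene','s0'); b,_=shot('top','t0')
cv2.imwrite('pics/s0b.png',cv2.resize(a[:,:,::-1],(800,600)));cv2.imwrite('pics/t0b.png',cv2.resize(b[:,:,::-1],(800,600)))
for n in('scene','top'): print(manip.camera_model(n))
print(manip.state())
E
```

```text
pics
{'fov_y': 53.75574866133184, 'cx': 255.79748059022467, 'cy': 190.75974505966855, 'D': array([0.0254, 0.    , 0.    , 0.    , 0.    ]), 'cam_to_world': array([[ 0.8637,  0.4207, -0.2777,  0.7608],
       [ 0.5039, -0.7077,  0.4952, -0.3478],
       [ 0.0118, -0.5677, -0.8232,  0.8549],
       [ 0.    ,  0.    ,  0.    ,  1.    ]])}
{'fov_y': 56.98271196557819, 'cx': 251.7259623451881, 'cy': 187.05666842044727, 'D': array([-0.0608,  0.    ,  0.    ,  0.    ,  0.    ]), 'cam_to_world': array([[-0.0166, -0.9905,  0.1365,  0.3951],
       [-0.9995,  0.02  ,  0.0237,  0.1098],
       [-0.0262, -0.1361, -0.9904,  0.9734],
       [ 0.    ,  0.    ,  0.    ,  1.    ]])}
{'time_s': 0.1, 'joints': array([ 1.1092,  0.6292,  0.0385,  1.5182, -0.027 ,  0.9963, -0.02  ]), 'qd': array([ 0.0021,  0.    ,  0.0011, -0.0019,  0.0003,  0.001 ,  0.0014]), 'effort': array([  0.0035, -55.0781,   1.1475, -18.7115,  -0.0523,   0.0192,
         0.    ]), 'ee_pos': array([ 0.2504, -0.5992,  0.2267]), 'ee_rot': array([[ 0.9227,  0.3855, -0.0007],
       [ 0.3855, -0.9227,  0.0015],
       [-0.    , -0.0016, -1.    ]]), 'force': array([0.3169, 0.2766, 0.0588]), 'moment': array([ 0.0301, -0.034 , -0.002 ]), 'gripper_force': 0.0, 'width': 1.001542842980541}
```

View pics/s0b.png

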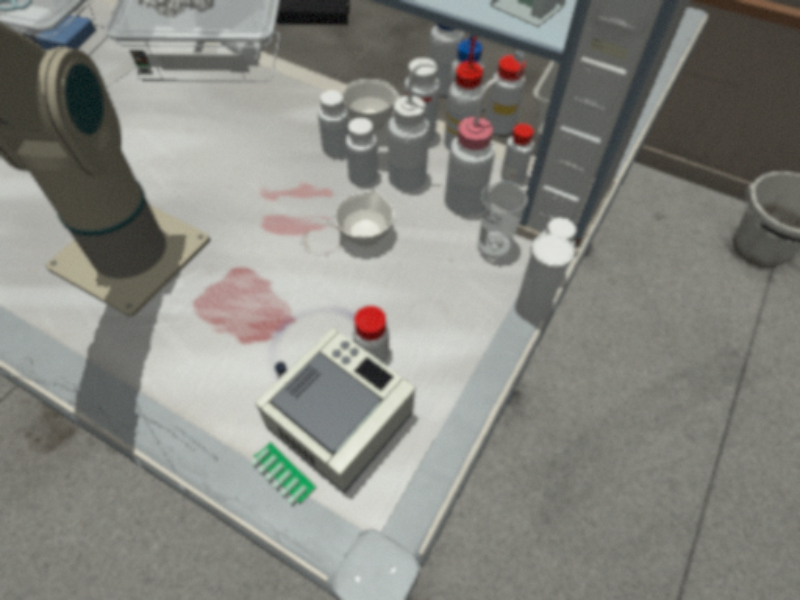

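View pics/t0b.png

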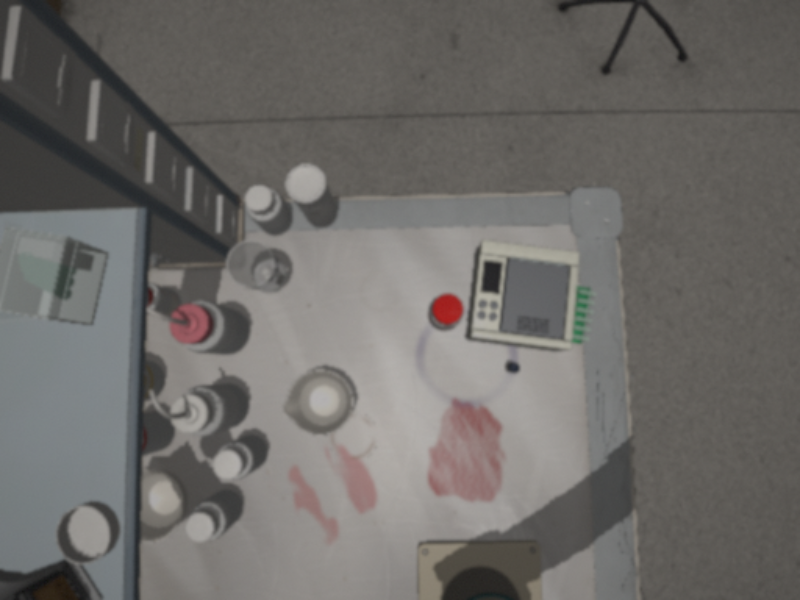

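The scene view shows the reader near (335,400) and the green rack in front of it. In the top view the reader spans (470–578, 242–349), the red-capped flask is at (447,310), and the small vial is at (512,367). I'll enlarge the reader in both.

Run:
```python
import cv2,numpy as np
a=cv2.imread('pics/s0.png')[205:325,155:275]; b=cv2.imread('pics/t0.png')[145:245,285:385]
a=cv2.resize(a,(400,400),interpolation=cv2.INTER_CUBIC); b=cv2.resize(b,(400,400),interpolation=cv2.INTER_CUBIC)
cv2.imwrite('pics/c0.png',cv2.resize(np.hstack([a,b]),(800,400)))
```

```text
(no output)
```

View pics/c0.png

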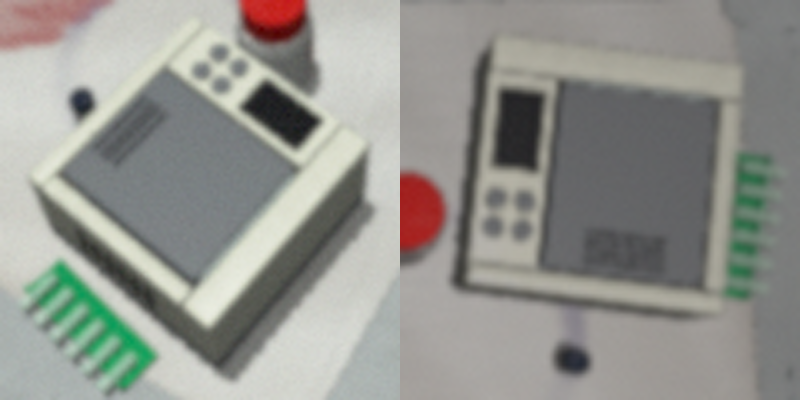

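Crop: in the scene view (left) the cover corners are FL(168,68), RL(300,168), RR(192,282), FR(60,178). In the top view (right) they are RL(560,78), RR(722,100), FR(705,290), FL(543,268). The ribs sit at (132,130) and (625,250). Next I'll fit the pose to both views.

```bash
cat > fit.py <<'E'
from h import *
from scipy.optimize import least_squares
np.set_printoptions(precision=4,suppress=True)
L=np.array([[-75,95,96],[85,95,96],[85,-65,96],[-75,-65,96],[-60,49,98],[57,49,98],[57,-49,98],[-60,-49,98],[-40,0,98]])/1000
s=np.array([[198,20],[368,148],[205,330],[32,180],[168,68],[300,168],[192,282],[60,178],[132,130]])*.3+[155,205]
t=(np.array([[465,285],[492,38],[742,68],[722,315],[543,268],[560,78],[722,100],[705,290],[625,250]])-[400,0])*.25+[285,145]
def W(p,L):
    c,q=np.cos(p[2]),np.sin(p[2]); return L@np.array([[c,-q,0],[q,c,0],[0,0,1]]).T+[p[0],p[1],p[3]]
def r(p): return np.r_[(proj('scene',W(p,L))-s).ravel(),(proj('top',W(p,L))-t).ravel()]
f=least_squares(r,[.6,-.1,0,0],loss='soft_l1'); p=f.x
print(p); print(r(p).reshape(-1,2).round(1).tolist())
print('press',W(p,np.array([[-.04,0,.098]])))
np.save('p.npy',p)
d=np.load('pics/t0.npy')
for n,k in(('scene','s0'),('top','t0')):
    d=np.load(f'pics/{k}.npy')
    u,v=proj(n,W(p,np.array([[-.0,0,.098]])))[0]; print(n,pt(n,u,v,depth=np.median(d[int(v)-3:int(v)+4,int(u)-3:int(u)+4])))
# bystanders
print('vial_front',pt('top',285+172*.25,145+358*.25,z=.048),'flask',pt('top',447*.64,310*.64,z=.107),'rack',pt('top',285+355*.25,145+225*.25,z=.016))
# inner opening check
E
python3 fit.py
```

```text
[ 0.5034 -0.0946 -0.1476 -0.0013]
[[-2.3, -1.3], [0.4, -0.7], [0.5, 1.0], [-2.8, -0.3], [-2.2, 0.7], [-2.3, 0.4], [-0.6, 0.5], [-1.1, -1.4], [-0.1, 2.2], [-0.4, -0.9], [-0.1, -1.8], [0.2, -1.5], [-0.3, -0.2], [-0.6, -0.4], [-0.0, 1.0], [-1.8, 0.4], [-1.7, -0.8], [-0.6, -1.4]]
press [[ 0.4638 -0.0888  0.0967]]
scene [ 0.5038 -0.095   0.0979]
top [ 0.5031 -0.0942  0.0985]
vial_front [ 0.3947 -0.0636  0.048 ] flask [0.4847 0.0465 0.107 ] rack [ 0.4816 -0.1978  0.016 ]
```

```bash
cat >> h.py <<'E'
from scipy.spatial.transform import Rotation as R
np.set_printoptions(precision=4,suppress=True)
def plan(*tips):
    """tips: fingertip targets in reader frame, mm; prints turn and travel in tool axes"""
    p=np.load('p.npy'); y=p[2]; S=manip.state(); A=np.array(S['ee_rot']); c,q=np.cos(y),np.sin(y)
    Rz=np.array([[c,-q,0],[q,c,0],[0,0,1]]); Rt=Rz@np.diag([1.,-1,-1]); o=np.array([p[0],p[1],0])
    now=Rz.T@(np.array(S['ee_pos'])+A@[0,0,.022]-o)
    print('t',S['time_s'],'tip now',(now*1e3).round(1),'F',S['force'],'w',S['width'])
    print('turn',R.from_matrix(A.T@Rt).as_rotvec().round(3))
    for t in tips:
        P=o+Rz@(np.array(t)/1e3)-Rt@[0,0,.022]
        print(t,(A.T@(P-S['ee_pos'])*1e3).round(1))
E
python3 -c "
from h import *
plan((-45,0,200),(-45,0,130))"
```

```text
t 0.1 tip now [-176.  -536.3  204.7] F [0.3169 0.2766 0.0588] w 1.001542842980541
turn [-0.002  0.     0.543]
(-45, 0, 200) [ 389.4 -391.3    5.3]
(-45, 0, 130) [ 389.4 -391.2   75.3]
```

Request:
play_rows:
  angular:
    - [0,0,0.11]
    - [0,0,0.22]
    - [0,0,0.33]
    - [0,0,0.44]
    - [0,0,0.543]
  travel:
    - [25,-25,0]
    - [50,-50,0]
    - [75,-75,0]
    - [100,-100,0]
    - [125,-125,0]
  claw: [0,0,0,0,0]

```text
time_s: 0.52
ee_pos: [0.3179, -0.4344, 0.2271]
ee_rot: [[0.988, -0.153, -0.0], [-0.153, -0.988, 0.001], [-0.0, -0.001, -1.0]]
force: [0.7, -0.7, -0.7]
width: 0.682
gripper_force: 0.0
```

```bash
python3 -c "
from h import *
plan((-45,0,200),(-45,0,130))"
```

```text
t 0.5167 tip now [-133.5 -363.3  205.1] F [ 0.7022 -0.6781 -0.7259] w 0.6817387035873513
turn [-0.001  0.    -0.006]
(-45, 0, 200) [  86.4 -363.8    5.3]
(-45, 0, 130) [  86.5 -363.8   75.3]
```

Request:
play_rows:
  angular:
    - [0,0,0]
    - [0,0,0]
    - [0,0,0]
    - [0,0,0]
    - [0,0,0]
  travel:
    - [9,-36,0]
    - [18,-72,0]
    - [27,-108,0]
    - [36,-144,0]
    - [45,-180,0]
  claw: [0,0,0,0,0]

```text
time_s: 0.93
ee_pos: [0.3889, -0.2629, 0.2274]
ee_rot: [[0.989, -0.147, -0.0], [-0.147, -0.989, 0.0], [-0.0, -0.0, -1.0]]
force: [-0.5, 0.5, 0.1]
width: 0.328
gripper_force: 0.0
```

Request:
play_rows:
  angular:
    - [0,0,0]
    - [0,0,0]
    - [0,0,0]
    - [0,0,0]
    - [0,0,0]
  travel:
    - [9,-36,0]
    - [18,-72,0]
    - [27,-108,0]
    - [36,-144,20]
    - [38,-165,30]
  claw: [0,0,0,0,0]

```text
time_s: 1.35
ee_pos: [0.452, -0.1029, 0.1967]
ee_rot: [[0.99, -0.142, 0.001], [-0.142, -0.99, 0.002], [0.001, -0.002, -1.0]]
force: [-0.6, 0.5, 0.3]
width: 0.006
gripper_force: 0.0
```

Request:
play_rows:
  angular:
    - [0,0,0]
    - [0,0,0]
  travel:
    - [0,0,0]
    - [0,0,0]
  claw: [0,0]

```text
time_s: 1.52
ee_pos: [0.4501, -0.1059, 0.1968]
ee_rot: [[0.99, -0.143, -0.002], [-0.143, -0.99, 0.0], [-0.002, -0.0, -1.0]]
force: [0.5, -0.1, 0.8]
width: 0.003
gripper_force: 0.0
```

```bash
python3 -c "
from h import *
plan((-45,0,130),(-45,0,110),(-45,0,90))
a,_=shot('scene','s1');b,_=shot('top','t1')
a=a[165:325,125:285,::-1];b=b[125:265,265:405,::-1]
cv2.imwrite('pics/c1.png',np.hstack([cv2.resize(x,(400,400),interpolation=cv2.INTER_CUBIC) for x in(a,b)]))"
```

```text
t 1.5167 tip now [-51.1 -18.9 174.8] F [ 0.5293 -0.0717  0.8459] w 0.0031070953657458275
turn [-0.     0.002  0.004]
(-45, 0, 130) [  6.2 -18.9  44.8]
(-45, 0, 110) [  6.2 -18.9  64.8]
(-45, 0, 90) [  6.3 -18.9  84.8]
```

View pics/c1.png

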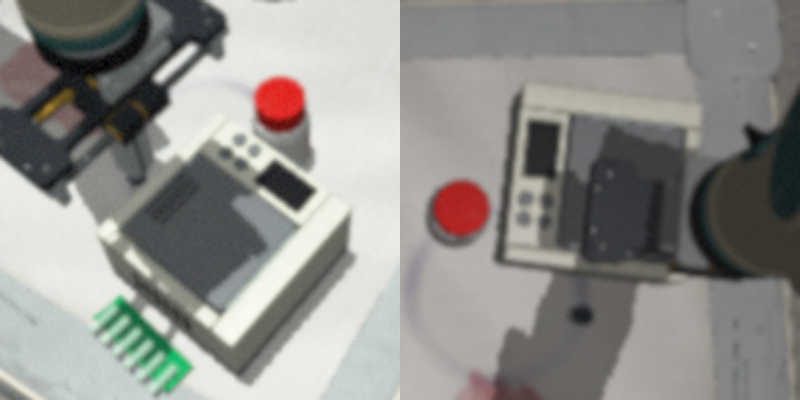

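The left half shows the closed fingertips at (140,178), above and in front of the rib area, as expected. The right half shows the gripper over the reader. I'll go down.

Request:
play_rows:
  angular:
    - [0,0,0]
    - [0,0,0]
    - [0,0,0]
    - [0,0,0]
    - [0,0,0]
  travel:
    - [4,-9,20]
    - [8,-19,40]
    - [8,-19,62]
    - [8,-19,71]
    - [8,-19,76]
  claw: [0,0,0,0,0]

```text
time_s: 2.03
ee_pos: [0.4603, -0.091, 0.1207]
ee_rot: [[0.989, -0.149, -0.002], [-0.149, -0.989, -0.0], [-0.002, 0.001, -1.0]]
force: [-0.2, -0.6, 0.7]
width: 0.008
gripper_force: 0.0
```

Request:
play_rows:
  angular:
    - [0,0,0]
    - [0,0,0]
    - [0,0,0]
  travel:
    - [0,0,3]
    - [0,0,6]
    - [0,0,6]
  claw: [0,0,0]

```text
time_s: 2.28
ee_pos: [0.4612, -0.0905, 0.1159]
ee_rot: [[0.989, -0.148, 0.001], [-0.148, -0.989, -0.001], [0.001, 0.0, -1.0]]
force: [-1.2, -1.0, 2.6]
width: 0.004
gripper_force: 1.0
```

```bash
python3 -c "
from h import *
plan((-45,0,90))"
```

```text
t 2.2833 tip now [-42.3  -2.1  93.9] F [-1.2153 -1.0184  2.5806] w 0.003600634241968103
turn [ 0.    -0.001 -0.001]
(-45, 0, 90) [-2.6 -2.1  3.9]
```

Request:
play_rows:
  angular:
    - [0,0,0]
    - [0,0,0]
    - [0,0,0]
  travel:
    - [0,0,2]
    - [0,0,4]
    - [0,0,5]
  claw: [0,0,0]

```text
time_s: 2.53
ee_pos: [0.4618, -0.0901, 0.1112]
ee_rot: [[0.989, -0.147, 0.002], [-0.147, -0.989, -0.001], [0.002, 0.0, -1.0]]
force: [-3.3, -1.4, 14.4]
width: 0.002
gripper_force: 7.8
```

At the stop (14 N). I'll retreat up.

Request:
play_rows:
  angular:
    - [0,0,0]
    - [0,0,0]
    - [0,0,0]
    - [0,0,0]
    - [0,0,0]
  travel:
    - [-3,0,-25]
    - [-10,0,-65]
    - [-20,0,-105]
    - [-20,0,-145]
    - [-20,0,-170]
  claw: [0,0,0,0,0]

```text
time_s: 2.95
ee_pos: [0.4425, -0.0865, 0.2844]
ee_rot: [[0.989, -0.146, 0.006], [-0.146, -0.989, -0.0], [0.006, -0.001, -1.0]]
force: [0.8, -1.1, -0.1]
width: 0.005
gripper_force: 0.0
```

Request:
play_rows:
  angular:
    - [0,0,0]
    - [0,0,0]
    - [0,0,0]
    - [0,0,0]
    - [0,0,0]
  travel:
    - [0,0,0]
    - [0,0,0]
    - [0,0,0]
    - [0,0,0]
    - [0,0,0]
  claw: [0,0,0,0,0]

```text
time_s: 3.37
ee_pos: [0.4406, -0.0863, 0.2791]
ee_rot: [[0.989, -0.147, -0.003], [-0.147, -0.989, 0.0], [-0.003, 0.0, -1.0]]
force: [-0.9, 0.5, -0.7]
width: 0.007
gripper_force: 0.0
```

Request:
play_rows:
  angular:
    - [0,0,0]
    - [0,0,0]
    - [0,0,0]
    - [0,0,0]
    - [0,0,0]
  travel:
    - [0,0,0]
    - [0,0,0]
    - [0,0,0]
    - [0,0,0]
    - [0,0,0]
  claw: [0,0,0,0,0]

```text
time_s: 3.78
ee_pos: [0.4414, -0.0866, 0.2804]
ee_rot: [[0.989, -0.147, -0.0], [-0.147, -0.989, 0.0], [-0.0, -0.0, -1.0]]
force: [-1.1, -0.2, 0.2]
width: 0.005
gripper_force: 0.0
```

Request:
play_rows:
  angular:
    - [0,0,0]
    - [0,0,0]
    - [0,0,0]
    - [0,0,0]
    - [0,0,0]
  travel:
    - [0,0,0]
    - [0,0,0]
    - [0,0,0]
    - [0,0,0]
    - [0,0,0]
  claw: [0,0,0,0,0]

```text
time_s: 4.2
ee_pos: [0.4414, -0.0866, 0.2805]
ee_rot: [[0.989, -0.147, 0.0], [-0.147, -0.989, 0.0], [0.0, -0.0, -1.0]]
force: [-0.1, -0.1, -0.1]
width: 0.006
gripper_force: 0.0
```

```bash
python3 -c "
from h import *
plan((-25,0,120),(-25,0,90))
a,_=shot('scene','s2');b,_=shot('top','t2')
a=a[165:325,125:285,::-1];b=b[145:245,285:385,::-1]
cv2.imwrite('pics/c2.png',np.hstack([cv2.resize(x,(400,400),interpolation=cv2.INTER_CUBIC) for x in(a,b)]))"
```

```text
t 4.2 tip now [-62.5  -1.1 258.5] F [-0.1258 -0.1489 -0.1336] w 0.005767876822606688
turn [-0. -0.  0.]
(-25, 0, 120) [ 37.4  -1.1 138.5]
(-25, 0, 90) [ 37.4  -1.1 168.5]
```

View pics/c2.png

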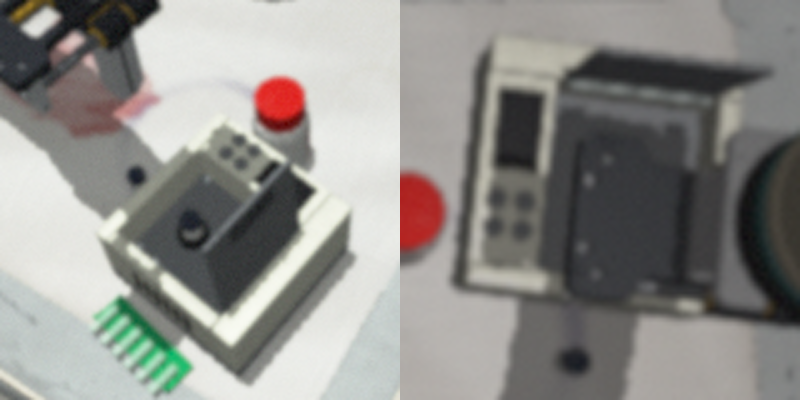

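The cover stands open in the scene half, and the vial cap is at about (193,222). I'll check that against the expected position.

```bash
python3 -c "
from h import *
from fit import W,p
print(proj('scene',W(p,np.array([[-.025,0,.083]]))),125+193*.4,165+222*.4)
a=cv2.imread('pics/s2.png')[235:275,180:230]
cv2.imwrite('pics/c3.png',cv2.resize(a,(750,600),interpolation=cv2.INTER_CUBIC))" | tail -1
```

```text
[[200.2459 253.1273]] 202.2 253.8
```

View pics/c3.png

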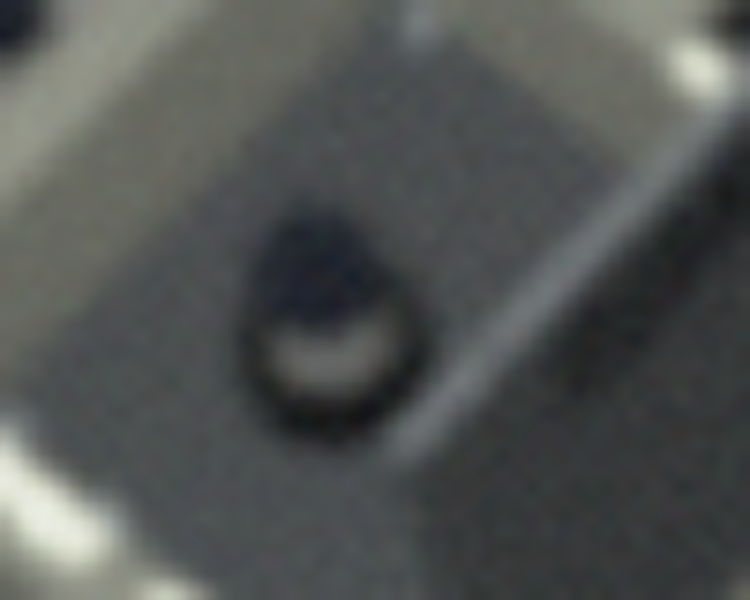

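The cap centre at about (315,265) in the crop, image (201,252.7), agrees with the prediction. I'll move over the vial and descend.

Request:
play_rows:
  angular:
    - [0,0,0]
    - [0,0,0]
    - [0,0,0]
    - [0,0,0]
    - [0,0,0]
  travel:
    - [19,0,25]
    - [37,-1,55]
    - [37,-1,90]
    - [37,-1,125]
    - [37,-1,150]
  claw: [0,0,0,0,0]

```text
time_s: 4.72
ee_pos: [0.4773, -0.0908, 0.128]
ee_rot: [[0.989, -0.146, -0.002], [-0.146, -0.989, 0.0], [-0.002, 0.0, -1.0]]
force: [0.8, -0.4, 0.6]
width: 0.002
gripper_force: 0.0
```

Request:
play_rows:
  angular:
    - [0,0,0]
    - [0,0,0]
    - [0,0,0]
    - [0,0,0]
  travel:
    - [0,0,12]
    - [0,0,20]
    - [0,0,25]
    - [0,0,27]
  claw: [0,0,0,0]

```text
time_s: 5.05
ee_pos: [0.4783, -0.0911, 0.1034]
ee_rot: [[0.989, -0.147, -0.0], [-0.147, -0.989, -0.0], [-0.0, 0.0, -1.0]]
force: [-0.6, 1.2, 2.4]
width: 0.001
gripper_force: 1.1
```

```bash
python3 -c "
from h import *
plan((-25,0,83),(-25,0,72))"
```

```text
t 5.05 tip now [-25.3  -0.2  81.4] F [-0.6061  1.2312  2.4254] w 0.0008061274523469659
turn [0. 0. 0.]
(-25, 0, 83) [ 0.3 -0.2 -1.6]
(-25, 0, 72) [ 0.3 -0.2  9.4]
```

Request:
play_rows:
  angular:
    - [0,0,0]
    - [0,0,0]
    - [0,0,0]
    - [0,0,0]
    - [0,0,0]
  travel:
    - [0,0,2]
    - [0,0,4]
    - [0,0,6]
    - [0,0,8]
    - [0,0,9]
  claw: [0,0,0,0,0]

```text
time_s: 5.47
ee_pos: [0.4784, -0.091, 0.0947]
ee_rot: [[0.989, -0.147, 0.001], [-0.147, -0.989, -0.0], [0.001, -0.0, -1.0]]
force: [-1.1, -0.2, 2.5]
width: 0.004
gripper_force: 1.1
```

Request:
play_rows:
  angular:
    - [0,0,0]
    - [0,0,0]
    - [0,0,0]
  travel:
    - [0,0,1]
    - [0,0,1]
    - [0,0,1]
  claw: [0,0,0]

```text
time_s: 5.72
ee_pos: [0.4782, -0.0911, 0.094]
ee_rot: [[0.989, -0.147, 0.0], [-0.147, -0.989, -0.0], [0.0, -0.0, -1.0]]
force: [-1.1, 0.6, 7.2]
width: 0.004
gripper_force: 3.7
```

Request:
play_rows:
  angular:
    - [0,0,0]
    - [0,0,0]
    - [0,0,0]
  travel:
    - [0,0,1]
    - [0,0,1]
    - [0,0,1]
  claw: [0,0,0]

```text
time_s: 5.97
ee_pos: [0.4785, -0.0913, 0.0939]
ee_rot: [[0.989, -0.147, 0.001], [-0.147, -0.989, -0.0], [0.001, -0.0, -1.0]]
force: [-3.5, -0.1, 16.1]
width: 0.003
gripper_force: 8.1
```

```bash
python3 -c "
from h import *
plan((-25,0,250),(115,0,250),(115,0,185))"
```

```text
t 5.9667 tip now [-25.   -0.3  71.9] F [-3.5211 -0.0727 16.1024] w 0.00320035000925405
turn [-0.    -0.001  0.   ]
(-25, 0, 250) [   0.3   -0.3 -178.1]
(115, 0, 250) [ 140.3   -0.3 -177.9]
(115, 0, 185) [ 140.2   -0.3 -112.9]
```

Carrier is home (16 N at z 72). I'll go up, over the cover and down behind it.

Request:
play_rows:
  angular:
    - [0,0,0]
    - [0,0,0]
    - [0,0,0]
    - [0,0,0]
    - [0,0,0]
  travel:
    - [0,0,-20]
    - [0,0,-58]
    - [0,0,-98]
    - [0,0,-138]
    - [0,0,-178]
  claw: [0,0,0,0,0]

```text
time_s: 6.38
ee_pos: [0.4778, -0.091, 0.2724]
ee_rot: [[0.989, -0.147, 0.0], [-0.147, -0.989, -0.0], [0.0, 0.0, -1.0]]
force: [1.6, -0.4, 0.0]
width: 0.004
gripper_force: 0.0
```

Request:
play_rows:
  angular:
    - [0,0,0]
    - [0,0,0]
    - [0,0,0]
    - [0,0,0]
    - [0,0,0]
  travel:
    - [30,0,-5]
    - [65,0,-5]
    - [95,0,-5]
    - [120,0,-5]
    - [125,0,-5]
  claw: [0,0,0,0,0]

```text
time_s: 6.8
ee_pos: [0.6055, -0.1095, 0.2749]
ee_rot: [[0.989, -0.146, 0.003], [-0.146, -0.989, -0.001], [0.003, 0.0, -1.0]]
force: [0.9, -0.1, -0.9]
width: 0.008
gripper_force: 0.0
```

Request:
play_rows:
  angular:
    - [0,0,0]
    - [0,0,0]
    - [0,0,0]
    - [0,0,0]
    - [0,0,0]
  travel:
    - [0,0,0]
    - [0,0,25]
    - [0,0,50]
    - [0,0,65]
    - [0,0,65]
  claw: [0,0,0,0,0]

```text
time_s: 7.22
ee_pos: [0.5977, -0.1086, 0.2073]
ee_rot: [[0.989, -0.147, -0.008], [-0.147, -0.989, 0.001], [-0.008, -0.0, -1.0]]
force: [-0.6, -0.1, 0.9]
width: 0.005
gripper_force: 0.0
```

```bash
python3 -c "
from h import *
plan((95,0,185))
a,_=shot('scene','s4');b,_=shot('top','t4')
a=a[165:325,125:285,::-1];b=b[145:245,285:385,::-1]
cv2.imwrite('pics/c4.png',np.hstack([cv2.resize(x,(400,400),interpolation=cv2.INTER_CUBIC) for x in(a,b)]))
# arc of tip centre: contact of front-bottom corner with outer face
for th in np.arange(1.5,-.01,-.15):
    r=98; e=np.array([-np.cos(th),np.sin(th)]); n=np.array([np.sin(th),np.cos(th)])
    c=np.array([60,94])+r*e+4*n; print(round(th,2),(c+[8,0]).round(1))"
```

```text
t 7.2167 tip now [ 95.2   0.1 185.3] F [-0.5829 -0.1272  0.9172] w 0.004731671474149613
turn [-0.     0.008  0.   ]
(95, 0, 185) [-0.3  0.1  0.3]
1.5 [ 65.1 192. ]
1.35 [ 50.4 190.5]
1.2 [ 36.2 186.8]
1.05 [ 22.7 181. ]
0.9 [ 10.2 173.3]
0.75 [ -1.  163.7]
0.6 [-10.6 152.6]
0.45 [-18.5 140.2]
0.3 [-24.4 126.8]
0.15 [-28.3 112.6]
0.0 [-30.  98.]
```

View pics/c4.png

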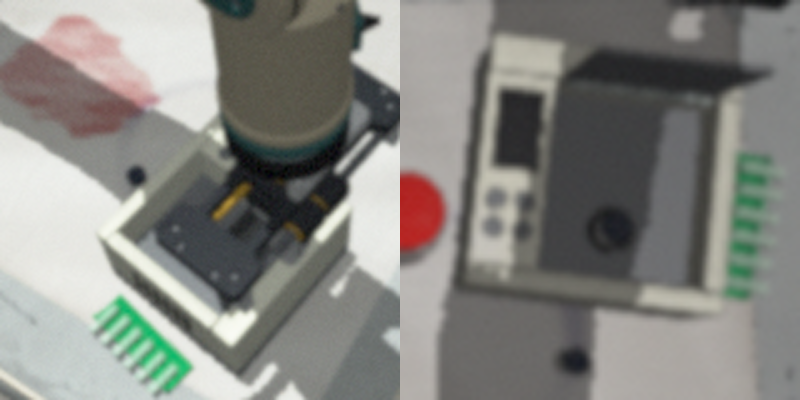

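The top half shows the vial standing centred and sunk in the carrier, with the cover still open. The scene half shows the gripper behind the cover. Next I'll push the cover over along its arc.

Request:
play_rows:
  angular:
    - [0,0,0]
    - [0,0,0]
    - [0,0,0]
    - [0,0,0]
    - [0,0,0]
  travel:
    - [-20,0,-3]
    - [-33,0,-5]
    - [-43,0,-5]
    - [-51,0,-4]
    - [-59,0,-2]
  claw: [0,0,0,0,0]

```text
time_s: 7.73
ee_pos: [0.5448, -0.1011, 0.2146]
ee_rot: [[0.989, -0.147, 0.006], [-0.147, -0.989, -0.001], [0.006, 0.0, -1.0]]
force: [1.7, 0.0, 2.7]
width: 0.005
gripper_force: 1.3
```

Request:
play_rows:
  angular:
    - [0,0,0]
    - [0,0,0]
    - [0,0,0]
    - [0,0,0]
    - [0,0,0]
  travel:
    - [-7,0,3]
    - [-14,0,6]
    - [-20,0,10]
    - [-26,0,14]
    - [-32,0,19]
  claw: [0,0,0,0,0]

```text
time_s: 8.15
ee_pos: [0.5111, -0.0959, 0.193]
ee_rot: [[0.989, -0.147, -0.0], [-0.147, -0.989, 0.0], [-0.0, -0.0, -1.0]]
force: [0.9, 0.0, 2.9]
width: 0.008
gripper_force: 1.3
```

```bash
python3 -c "
from h import *
plan((-1,0,163),(-10.6,0,152),(-18.5,0,140))"
```

```text
t 8.15 tip now [  7.8  -0.1 171. ] F [0.8738 0.0492 2.8596] w 0.008243091669278885
turn [-0.  0.  0.]
(-1, 0, 163) [-8.8 -0.1  8. ]
(-10.6, 0, 152) [-18.4  -0.1  19. ]
(-18.5, 0, 140) [-26.3  -0.1  31.1]
```

Request:
play_rows:
  angular:
    - [0,0,0]
    - [0,0,0]
    - [0,0,0]
    - [0,0,0]
    - [0,0,0]
  travel:
    - [-7,0,6]
    - [-14,0,13]
    - [-20,0,20]
    - [-26,0,28]
    - [-31,0,36]
  claw: [0,0,0,0,0]

```text
time_s: 8.57
ee_pos: [0.4811, -0.0914, 0.1567]
ee_rot: [[0.989, -0.147, 0.001], [-0.147, -0.989, -0.0], [0.001, 0.0, -1.0]]
force: [2.8, -0.7, 1.4]
width: 0.005
gripper_force: 1.2
```

Request:
play_rows:
  angular:
    - [0,0,0]
    - [0,0,0]
    - [0,0,0]
    - [0,0,0]
    - [0,0,0]
  travel:
    - [-6,0,8]
    - [-10,0,16]
    - [-14,0,24]
    - [-17,0,31]
    - [-18,0,35]
  claw: [0,0,0,0,0]

```text
time_s: 8.98
ee_pos: [0.462, -0.0886, 0.1214]
ee_rot: [[0.989, -0.147, -0.002], [-0.147, -0.989, 0.0], [-0.002, 0.0, -1.0]]
force: [1.7, 0.6, 2.3]
width: 0.004
gripper_force: 1.0
```

```bash
python3 -c "
from h import *
plan((-42,0,98),(-42,0,89))"
```

```text
t 8.9833 tip now [-41.8  -0.1  99.4] F [1.6743 0.5566 2.3092] w 0.004127292296456465
turn [0.    0.002 0.   ]
(-42, 0, 98) [-0.2 -0.1  1.4]
(-42, 0, 89) [-0.2 -0.1 10.4]
```

Request:
play_rows:
  angular:
    - [0,0,0]
    - [0,0,0]
    - [0,0,0]
    - [0,0,0]
    - [0,0,0]
  travel:
    - [0,0,4]
    - [0,0,8]
    - [0,0,10]
    - [0,0,11]
    - [0,0,11]
  claw: [0,0,0,0,0]

```text
time_s: 9.4
ee_pos: [0.4621, -0.0886, 0.1117]
ee_rot: [[0.989, -0.147, -0.002], [-0.147, -0.989, 0.001], [-0.002, -0.0, -1.0]]
force: [-3.4, 1.1, 8.1]
width: 0.004
gripper_force: 4.9
```

Request:
play_rows:
  angular:
    - [0,0,0]
    - [0,0,0]
    - [0,0,0]
  travel:
    - [0,0,1]
    - [0,0,1]
    - [0,0,1]
  claw: [0,0,0]

```text
time_s: 9.65
ee_pos: [0.4621, -0.0886, 0.1113]
ee_rot: [[0.989, -0.147, -0.002], [-0.147, -0.989, 0.001], [-0.002, -0.0, -1.0]]
force: [-4.3, 1.1, 14.5]
width: 0.004
gripper_force: 7.5
```

Stop reached, same height and force as in the first press. Releasing.

Request:
play_rows:
  angular:
    - [0,0,0]
    - [0,0,0]
    - [0,0,0]
    - [0,0,0]
    - [0,0,0]
  travel:
    - [0,0,-10]
    - [0,0,-30]
    - [-5,0,-70]
    - [-15,0,-110]
    - [-20,0,-150]
  claw: [0,0,0,0,0]

```text
time_s: 10.07
ee_pos: [0.4418, -0.0858, 0.2616]
ee_rot: [[0.989, -0.147, -0.003], [-0.147, -0.989, 0.0], [-0.003, 0.0, -1.0]]
force: [0.5, -0.2, 0.1]
width: 0.002
gripper_force: 0.0
```

Request:
play_rows:
  angular:
    - [0,0,0]
    - [0,0,0]
    - [0,0,0]
    - [0,0,0]
    - [0,0,0]
  travel:
    - [0,30,-10]
    - [0,65,-20]
    - [0,100,-20]
    - [0,130,-20]
    - [0,150,-20]
  claw: [0,0,0,0,0]

```text
time_s: 10.48
ee_pos: [0.4205, -0.2375, 0.2808]
ee_rot: [[0.989, -0.15, 0.0], [-0.15, -0.989, -0.002], [0.001, 0.001, -1.0]]
force: [0.2, 0.4, -0.2]
width: 0.006
gripper_force: 0.0
```

Request:
play_rows:
  angular:
    - [0,0,0]
    - [0,0,0]
    - [0,0,0]
    - [0,0,0]
    - [0,0,0]
  travel:
    - [0,0,0]
    - [0,0,0]
    - [0,0,0]
    - [0,0,0]
    - [0,0,0]
  claw: [0,0,0,0,0]

```text
time_s: 10.9
ee_pos: [0.4219, -0.2328, 0.2804]
ee_rot: [[0.99, -0.144, -0.0], [-0.144, -0.99, 0.001], [-0.0, -0.001, -1.0]]
force: [0.4, -0.0, -0.3]
width: 0.0
gripper_force: 0.0
```

```bash
python3 -c "
from h import *
plan()
a,_=shot('scene','s5');b,_=shot('top','t5')
a=a[165:325,125:285,::-1];b=b[145:245,285:385,::-1]
cv2.imwrite('pics/c5.png',np.hstack([cv2.resize(x,(400,400),interpolation=cv2.INTER_CUBIC) for x in(a,b)]))"
```

```text
t 10.9 tip now [ -60.3 -148.7  258.4] F [ 0.4287 -0.0436 -0.2724] w 0.0004380127371922592
turn [-0.001  0.     0.003]
```

View pics/c5.png

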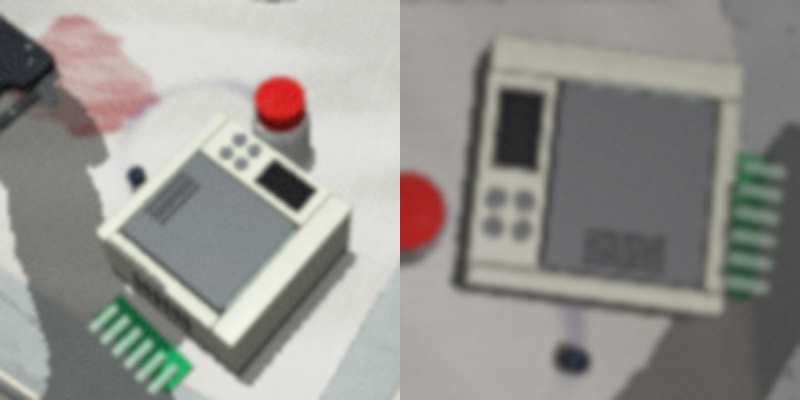

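Both halves show the cover shut and level, with its corners at the same pixels as at the start. The flask, rack and front vial have not moved, and the arm is clear.

```bash
python3 -c "
from rig import manip
print(manip.sign_off())"
```

```text
the job is handed in; nothing more can be done
None
```

The job is handed in: the cover popped open, the vial was pushed down until its carrier was home, and the cover is shut and level again with the arm clear at 10.9 s; no verdict came back.

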